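Close the feed coupling and hold the spring-return selector on its third stop

TASK

On the small lab valve manifold, first turn the hex feed coupling clockwise until it is fully home, with its lug against the stop post. Then take the spring-return selector knob, turn it clockwise three clicks from rest to its third stop and not on to the fourth, and finish with the gripper still holding it there, because it springs back if let go. Leave the bottle, the jar and the stack of dishes where they are.

Things in the scene. Friction and masses are not known exactly. Their poses are not given: they have to be found in the camera images.
- coupling_grip (a point): On the vertical axis of the hex feed coupling, 87 mm above the bench, 30 above its 66 x 66 mm aluminium housing, 10 below the hex top. Plain brass hexagon, 32 mm across flats, 38 tall; turns without rising. A lug 7 mm tall at its foot reaches 29 mm from the axis along this frame's +x. Flats face +y and -y, others at 60 degree steps. Frame turns with the coupling, z up.
- coupling (a joint): Turn of the coupling in rad, clockwise from above. Starts loose between 0 and 0.55; dead stop at 1.40 = fully home, where the lug meets the 8 mm tall steel stop post on the housing. Stiff to turn (about 0.1 N m); stays where it is left.
- knob_grip (a point): On the vertical axis of the black selector knob, 89 mm above the bench, 30 above the knob's underside. The knob is a 44 mm disc, 8 mm thick, with an upright bar grip: 42 mm long along this frame's x, 14 wide along y, top 12 mm above this point. White pointer mark on the bar's -x end. The frame turns with the knob, z up.
- knob (a joint): Turn of the knob in rad, clockwise from above. A spring pushes it back to 0 (rest): about 0.07 N m near rest, 0.13 at the third stop. Clicks at 24 degree (0.419 rad) steps, five in all; the third stop is at 72 degrees (1.257 rad). Between stops the resistance rises and falls by about 0.05 N m, but the clicks do not hold it: let go, it springs back.
- selector: Grey selector housing, 76 x 76 x 45 mm, fixed, that carries the knob; origin at the centre of its underside, 12 mm above the bench. Its round aluminium dial has six black ticks: rest and the five stops. It and the coupling's housing stand 170 mm apart on one steel plate; either may be on the left.
- bottle_mid (a point): Centre of a loose glass bottle with a blue cap, 72 mm diameter, 160 mm tall, not to be disturbed.
- jar_mid (a point): Centre of a loose white jar with a black lid, 84 mm diameter, 110 mm tall, not to be disturbed.
- dishes_mid (a point): Centre of a loose stack of three covered culture dishes, 92 mm diameter, 42 mm tall, not to be disturbed.
Mind the look-alikes: they are no part of the job. Of the things that look like the part that bears dishes_mid, the largest one is meant.

How it is judged:
By the outcome, as a careful person would: the job done as asked, in the order asked, and still so for the second after the job is handed in, while the arm keeps its last pose, push and grip.
It also fails if it takes over 48 s, if anything falls off the work surface, if the arm or the gripper's body presses on something with over 40 N, if the wrist force passes 120 N, or if a joint passes its speed limit or range.

ROBOT

A 6-joint arm with a two-finger parallel gripper is mounted at the origin on the work surface. World frame = base frame: x ahead of the robot, y to its left, z up, the work surface at z = 0. Lengths are in m, angles in rad, forces in N, time in s.
With the tool pointing down it reaches from about 0.35 to 0.875 m from the base axis. Payload 4.2 kg.
Tool frame: the origin (TCP) lies at the very end of the fingers, on their centre line; the grasp point (between the pads) lies 19 mm behind it; y points along the fingers, x is the direction in which the jaws open and shut, and the axes are right-handed (so a half turn about y gives the same grasp; the last joint's range is limited). The gripper opens to 85 mm and grips with 20 to 120 N. Pads are 22 mm wide; open, the fingers measure 114 mm over their backs; the gripper's body (76 mm by 85 mm) begins 54 mm behind the grasp point. The pads swing forward as they close: fully open they stand 13 mm farther back than shut.
Start: joints at [1.376, 0.385, 0.008, 0, -1.194, -0.259], TCP at [0.274, 0.562, 0.231] pointing down, gripper open.
Joint ranges: [-3.14, 3.14], [-1.21, 2.06], [-1.07, 1.41], [-3.16, 2.05], [-2.99, -0.16], [-3.1, 3.1]. Speed limits (rad/s): [2.79, 2.79, 3.14, 3.14, 3.14, 3.14].

INTERFACE

Orientations are given as a unit quaternion [x, y, z, w].
In Python, from workcell import bot gives the robot as it stands.
- The arm moves only by the shell command python3 -m pendant 'ROWS' [OPENING]. ROWS is a JSON object of lists of equal length, an entry for each row: "delta_pos": the shift along the world's x, y, z in m, a list of three; "yaw": the turn about the world's z in rad. A call has 1 to 5 rows; each row shifts and turns the commanded pose from where the row before left it; what a row does not reach is not made up. A row lasts 1/8 s, in which the tool goes at most 62.5 mm and 10.7 degrees, less where a joint would pass 70% of its speed; a pose out of reach is approached as far as the arm can. A call with a gripper value outside its range is refused whole. OPENING is the opening, from 0 (shut) to 1 (fully open), set as the call begins (- or left out, the last holds). The fingers move at their own pace and stop on an object; the grip force is fixed at half the most. Time passes only in rows, so rows that do not move let the fingers close. It gives the time, the measured TCP pose, the force and the opening at its end, in the units of the state.
- bot.get_obs(): the state, without advancing time (a new reading comes with each control period).
- bot.get_image(name): name is "scene" or "top"; returns a dict with "image" (400x640x3 uint8, red, green, blue), "fov_y" (degrees; the focal length in pixels is half the picture's height over the tangent of half this angle, whatever the lens; pixels are square), "cx", "cy" (the principal point, pixels), "world_to_cam" (4x4, takes a point from world to camera coordinates). Camera axes: x right, y up, looking along -z (the intrinsics and any distortion apply to the point x, -y, -z); pixel columns grow to the right and rows downward; lengths in m; the calibration is good to about 2 mm. A picture is of the moment at which its call begins. There is no depth.
- bot.close_job(): hands the job in, once; it reports no verdict.
The state is a dict: "time": time; "joint_pos": joint angles; "qd": joint speeds; "effort": joint torques, N m; "tool_pos": TCP position; "ee_rot": TCP orientation; "force": force on the tool from outside, world axes, zero at the start; "ft_torque": the same for the moment, N m; "opening": finger opening in m.
Only numpy, scipy, OpenCV 4.12 (cv2) and the standard library are available. Lean on these libraries where they do the work, as an engineer would, in place of code of your own. Each camera call takes 0.05 s, during which the arm holds its last target. There are 200 camera calls.

## Working session

There is one attempt and no reset: what is moved stays moved. The work goes in short steps, Python scripts to look and compute and a shell command to move; the robot and the scene stay as the last step left them, time stands still between calls to the robot, and variables do not carry over. Pictures are saved under pics/ and viewed, about 8 in all and at most 12, crops included, and the job is handed in when it is done.

```bash
mkdir -p pics; ls; python3 - <<'E'
from workcell import bot
import cv2
o=bot.get_obs(); print({k:o[k] for k in("time","tool_pos","ee_rot","force","opening")})
for n in("scene","top"):
    d=bot.get_image(n); cv2.imwrite(f"pics/{n}0.png",d["image"][:,:,::-1]); print(n,{k:d[k] for k in d if k!="image"})
E
```

```text
pics
{'time': 0.0, 'tool_pos': array([0.27370663, 0.56123384, 0.23023021]), 'ee_rot': array([ 0.37528381, -0.59927262,  0.60012033, -0.37401869]), 'force': array([-0.07936084, -0.3157555 ,  0.66958624]), 'opening': 0.08567997918448202}
scene {'fov_y': 46.81474917325582, 'cx': 321.28693529199427, 'cy': 202.05416352234894, 'world_to_cam': array([[ 0.29421955,  0.9557054 , -0.00787748, -0.16472897],
       [-0.58200917,  0.18570057,  0.79169478,  0.22810669],
       [ 0.75808983, -0.22834731,  0.61086604, -1.77551874],
       [ 0.        ,  0.        ,  0.        ,  1.        ]])}
top {'fov_y': 43.71004637276943, 'cx': 318.6477416621265, 'cy': 202.9293849960116, 'world_to_cam': array([[ 0.02454752, -0.99951486,  0.01916913, -0.01820111],
       [ 0.99772435,  0.02569904,  0.06233526, -0.50511831],
       [-0.06279764,  0.01759533,  0.99787116, -1.44118483],
       [ 0.        ,  0.        ,  0.        ,  1.        ]])}
```

View pics/top0.png

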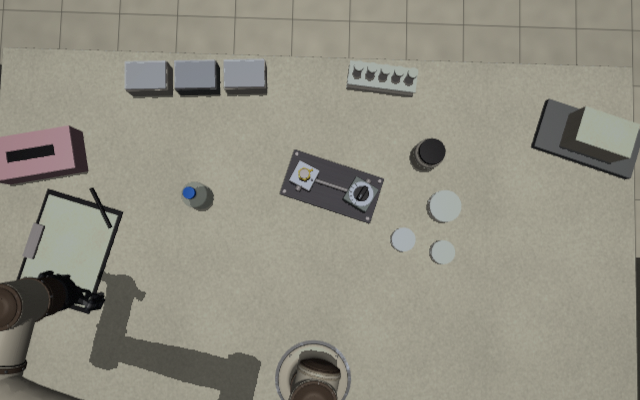

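View pics/scene0.png

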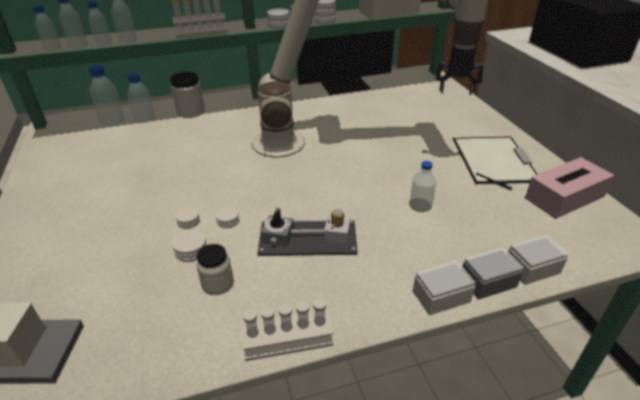

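The top picture shows the manifold near (332,186), with the coupling at about (305,173) and the knob at about (362,194). The bottle is at (195,195), the jar at (430,153) and the large dish stack at (445,206). I'll enlarge the manifold in both views.

```bash
python3 - <<'E'
import cv2,numpy as np
a=cv2.imread("pics/top0.png")[145:225,275:390]; a=cv2.resize(a,None,fx=6.9,fy=6.9,interpolation=cv2.INTER_CUBIC)
cv2.imwrite("pics/c1.png",a);print(a.shape)
b=cv2.imread("pics/scene0.png")[200:260,255:360]; b=cv2.resize(b,None,fx=7.5,fy=7.5,interpolation=cv2.INTER_CUBIC)
cv2.imwrite("pics/c2.png",b)
E
```

```text
(552, 794, 3)
```

View pics/c1.png

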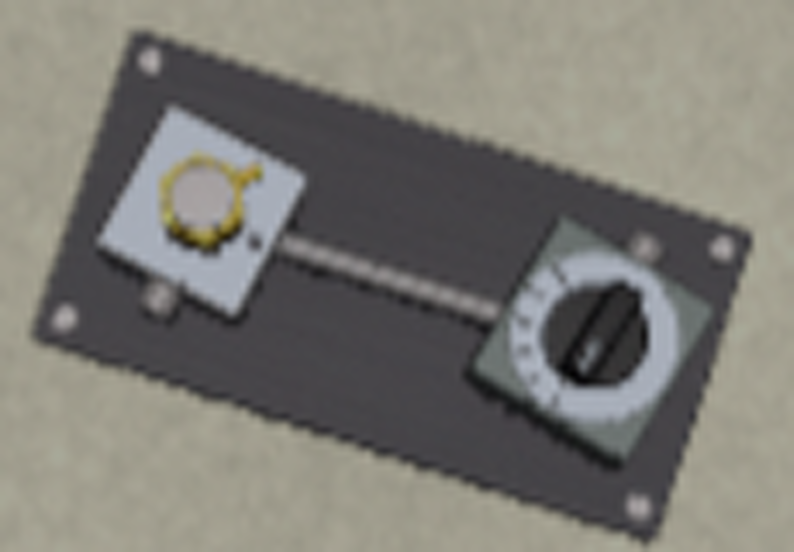

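View pics/c2.png

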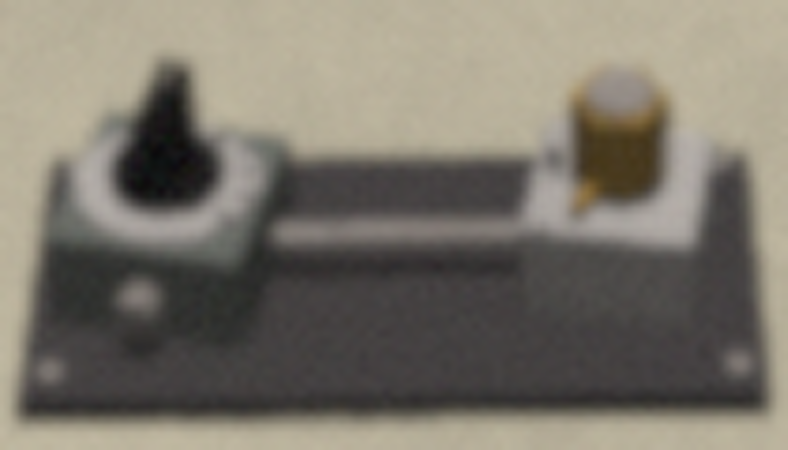

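Top crop: the hex top is at (203,195) and the lug tip at (258,172), with the post at (255,242). The dial centre is at (595,338). The knob bar runs from its pointer end at about (585,365) to (628,292). The scene crop agrees: the hex top is at (618,92) and the bar top at (172,68).

```bash
cat > h.py <<'E'
import numpy as np,json
from workcell import bot
def ray(d,u,v,z,H=400):
    f=H/2/np.tan(np.radians(d["fov_y"]/2)); T=d["world_to_cam"]; R=T[:3,:3]; c=-R.T@T[:3,3]
    w=R.T@np.array([(u-d["cx"])/f,-(v-d["cy"])/f,-1]); return c+w*(z-c[2])/w[2]
E
python3 - <<'E'
from h import *
t=bot.get_image("top"); s=bot.get_image("scene")
T=lambda x,y,z:ray(t,275+(x+.5)/6.9-.5,145+(y+.5)/6.9-.5,z)[:2]
S=lambda x,y,z:ray(s,255+(x+.5)/7.5-.5,200+(y+.5)/7.5-.5,z)[:2]
p=lambda n,v:print(n,np.round(v,4))
hc=[T(*q,.057) for q in((172,106),(306,180),(236,318),(97,242))]; sc=[T(*q,.057) for q in((565,217),(712,308),(622,462),(472,370))]
C=np.mean(hc,0);K=np.mean(sc,0)
p("chous",C);p("edges",[np.linalg.norm(hc[i]-hc[i-1]) for i in range(4)]);p("sel",K);p("edges",[np.linalg.norm(sc[i]-sc[i-1]) for i in range(4)])
p("dist",np.linalg.norm(C-K))
p("hextop T",T(203,195,.097));p("hextop S",S(618,92,.097));p("dial T",T(595,338,.058));p("bartop S",S(172,68,.101))
for n,v in(("lugT",T(258,172,.064)),("lugS",S(580,206,.062)),("postT",T(255,242,.065)),("postS",S(553,155,.065))):
    p(n,np.r_[v,np.linalg.norm(v-C),np.degrees(np.arctan2(*(v-C)[::-1]))])
a,b=T(580,372,.101),T(628,290,.101);p("bar",np.r_[a,b,np.linalg.norm(a-b),np.degrees(np.arctan2(*(b-a)[::-1])),(a+b)/2])
for q in((557,272),(537,295),(527,322),(525,350),(534,378),(555,397)):
    v=T(*q,.0585);p("tick",np.r_[np.linalg.norm(v-K),np.degrees(np.arctan2(*(v-K)[::-1]))])
e=[np.degrees(np.arctan2(*(h[i]-h[i-1])[::-1]))%90 for h in(hc,sc) for i in range(4)];p("housing yaw mod90",e);p("line",np.degrees(np.arctan2(*(K-C)[::-1])))
for n,u,v,z in(("bottle",190,193,.16),("jar",431,151,.11),("dish",446,204,.042)):p(n,ray(t,u,v,z))
from scipy.spatial.transform import Rotation as R
o=bot.get_obs();p("R",R.from_quat(o["ee_rot"]).as_matrix());p("tcp",o["tool_pos"])
E
```

```text
chous [0.5808 0.039 ]
edges [0.0644 0.0633 0.0641 0.0653]
sel [ 0.5322 -0.1232]
edges [0.0743 0.0714 0.074  0.0724]
dist 0.1694
hextop T [0.5827 0.0385]
hextop S [0.5831 0.0392]
dial T [ 0.5326 -0.124 ]
bartop S [ 0.5239 -0.116 ]
lugT [ 5.96900e-01  1.66000e-02  2.75000e-02 -5.43015e+01]
lugS [ 6.01600e-01  1.86000e-02  2.92000e-02 -4.44815e+01]
postT [ 5.678000e-01  1.710000e-02  2.540000e-02 -1.207408e+02]
postS [ 5.739000e-01  1.690000e-02  2.310000e-02 -1.073243e+02]
bar [  0.5152  -0.1139   0.5486  -0.1325   0.0382 -29.11     0.5319  -0.1232]
tick [ 0.0314 29.5921]
tick [2.94000e-02 5.33584e+01]
tick [2.81000e-02 7.72001e+01]
tick [2.850000e-02 1.008196e+02]
tick [2.940000e-02 1.249297e+02]
tick [2.880000e-02 1.479959e+02]
housing yaw mod90 [62.8657 62.4636 64.6714 62.7398 60.044  59.5698 60.8441 59.858 ]
line -106.6957
bottle [0.5137 0.3351 0.16  ]
jar [ 0.6512 -0.3107  0.11  ]
dish [ 0.5101 -0.3723  0.042 ]
R [[-4.385e-01 -5.000e-04  8.988e-01]
 [-8.988e-01 -1.300e-03 -4.385e-01]
 [ 1.400e-03 -1.000e+00  1.000e-04]]
tcp [0.2738 0.5614 0.2306]
```

```bash
python3 -m pendant '{"delta_pos":[[0.02,-0.04,0],[0.025,-0.045,0],[0.025,-0.045,0],[0.025,-0.045,0],[0.025,-0.045,0]],"yaw":[0.12,0.127,0.127,0.127,0.127]}' 0.75
python3 -m pendant '{"delta_pos":[[0.027,-0.045,0],[0.027,-0.045,0],[0.027,-0.045,0],[0.027,-0.045,0],[0.027,-0.045,0]],"yaw":[0,0,0,0,0]}'
python3 -m pendant '{"delta_pos":[[0.027,-0.045,0],[0.025,-0.032,-0.03],[0,0,-0.03],[0,0,0],[0,0,0]],"yaw":[0,0,0,0,0]}'
python3 - <<'E'
from h import *
from scipy.spatial.transform import Rotation as R
o=bot.get_obs();m=R.from_quat(o["ee_rot"]).as_matrix();print(o["joint_pos"],np.degrees(np.arctan2(m[1,0],m[0,0])),m[:,1],o["tool_pos"],o["opening"])
import cv2
d=bot.get_image("top");s=bot.get_image("scene")
a=cv2.resize(d["image"][140:230,270:395,::-1],None,fx=4.4,fy=4.4,interpolation=2);b=cv2.resize(s["image"][175:265,250:375,::-1],None,fx=4.4,fy=4.4,interpolation=2)
cv2.imwrite("pics/p1.png",b)
E
```

```text
time: 0.82
tool_pos: [0.3944, 0.3401, 0.2313]
ee_rot: [-0.543, 0.453, -0.453, 0.543]
force: [1.4, 0.9, -0.7]
opening: 0.0644
time: 1.45
tool_pos: [0.5296, 0.1152, 0.2313]
ee_rot: [-0.542, 0.455, -0.455, 0.542]
force: [0.2, -0.8, -0.1]
opening: 0.0643
time: 2.08
tool_pos: [0.5816, 0.0401, 0.1725]
ee_rot: [-0.541, 0.454, -0.455, 0.542]
force: [1.3, -0.3, -0.0]
opening: 0.0642
[ 3.46909876e-01  3.61003658e-01 -1.84897964e-01  7.85480219e-04
 -1.02325939e+00  1.39866301e+00] -79.96266223432828 [ 1.76604273e-03 -7.46547631e-05 -9.99998438e-01] [0.58158164 0.04012463 0.17250199] 0.06416167975976837
```

```bash
python3 -m pendant '{"delta_pos":[[0,-0.001,-0.03],[0,0,-0.03],[0,0,-0.025],[0,0,-0.0155],[0,0,0]],"yaw":[0,0,0,0,0]}'
python3 -m pendant '{"delta_pos":[[0,0,0],[0,0,0],[0,0,0],[0,0,0],[0,0,0]],"yaw":[0,0,0,0,0]}' 0
python3 - <<'E'
from h import *
o=bot.get_obs();print(o["force"],o["ft_torque"],o["opening"])
import cv2
b=cv2.resize(bot.get_image("scene")["image"][185:265,250:375,::-1],None,fx=6.4,fy=6.4,interpolation=2)
cv2.imwrite("pics/p2.png",b)
E
```

```text
time: 2.8
tool_pos: [0.5808, 0.039, 0.0706]
ee_rot: [0.542, -0.455, 0.454, -0.541]
force: [-0.4, -0.1, -0.4]
opening: 0.0641
time: 3.42
tool_pos: [0.5817, 0.04, 0.0726]
ee_rot: [-0.541, 0.454, -0.455, 0.543]
force: [-1.8, 4.5, 4.1]
opening: 0.0313
[-1.82957613  4.4616005   4.11936081] [1.382808   0.76563547 0.01302621] 0.031303113606583714
```

View pics/p2.png

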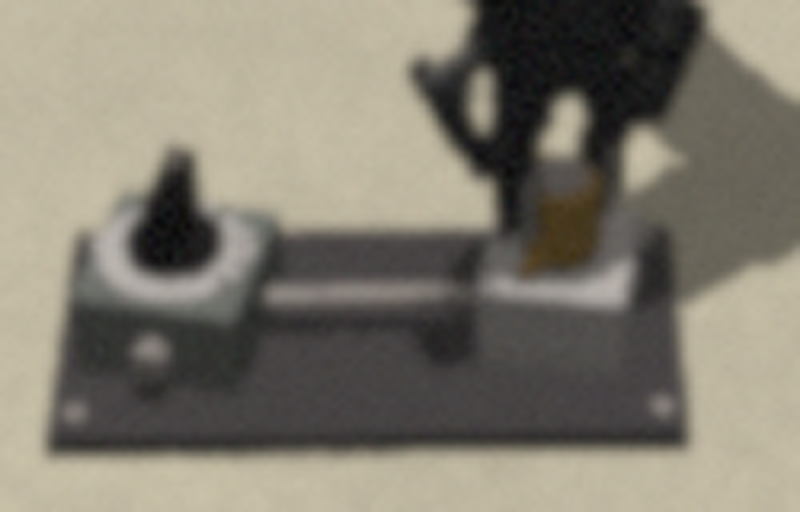

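The jaws hold the hex flat to flat at 31 mm. The lug foot shows at (530,268), near its earlier bearing. I'll start turning clockwise.

```bash
cat > st.py <<'E'
from h import *
from scipy.spatial.transform import Rotation as R
o=bot.get_obs();m=R.from_quat(o["ee_rot"]).as_matrix();print("jaw",round(np.degrees(np.arctan2(m[1,0],m[0,0]))%180,2),"t",o["time"],"F",o["force"].round(1),"M",o["ft_torque"].round(3),"p",o["tool_pos"].round(4),"open",round(o["opening"],4),"q1,q6",o["joint_pos"][[0,5]].round(2))
E
python3 -m pendant '{"delta_pos":[[0,0,0],[0,0,0],[0,0,0],[0,0,0]],"yaw":[-0.1,-0.12,-0.12,-0.12]}' |tail -1; python3 st.py
python3 -m pendant '{"delta_pos":[[0,0,0],[0,0,0],[0,0,0]],"yaw":[-0.1,-0.1,0]}' |tail -1; python3 st.py
```

```text
opening: 0.0312
jaw 73.47 t 3.975 F [-3.4  7.   4.6] M [1.95  0.909 0.14 ] p [0.5818 0.0406 0.0726] open 0.0312 q1,q6 [0.35 0.94]
opening: 0.031
jaw 62.16 t 4.35 F [-3.5  6.9  4.4] M [ 2.058  0.831 -0.083] p [0.5819 0.0409 0.0726] open 0.031 q1,q6 [0.35 0.74]
```

```bash
for i in 1; do python3 -m pendant '{"delta_pos":[[0,0,0],[0,0,0]],"yaw":[-0.06,0]}' |tail -1; python3 st.py; done
python3 -m pendant '{"delta_pos":[[0,0,0],[0,0,0]],"yaw":[-0.06,0]}' |tail -1; python3 st.py
python3 -m pendant '{"delta_pos":[[0,0,0],[0,0,0]],"yaw":[-0.06,0]}' |tail -1; python3 st.py
```

```text
opening: 0.0306
jaw 58.75 t 4.6 F [-3.3  6.7  5.7] M [ 2.106  0.849 -0.068] p [0.5819 0.0409 0.0726] open 0.0306 q1,q6 [0.35 0.68]
opening: 0.031
jaw 55.31 t 4.85 F [-3.5  8.   5.1] M [ 2.144  0.831 -0.076] p [0.582  0.041  0.0726] open 0.031 q1,q6 [0.35 0.62]
opening: 0.0315
jaw 51.87 t 5.1 F [-2.6  9.1  4.1] M [ 2.232  0.838 -0.086] p [0.582  0.0411 0.0726] open 0.0315 q1,q6 [0.35 0.56]
```

```bash
python3 -m pendant '{"delta_pos":[[0,0,0],[0,0,0]],"yaw":[-0.05,0]}' |tail -1; python3 st.py
python3 -m pendant '{"delta_pos":[[0,0,0],[0,0,0]],"yaw":[-0.05,0]}' |tail -1; python3 st.py
python3 -m pendant '{"delta_pos":[[0,0,0],[0,0,0]],"yaw":[-0.05,0]}' |tail -1; python3 st.py
```

```text
opening: 0.0312
jaw 49.01 t 5.35 F [-3.   8.6  4.7] M [ 2.287  0.775 -0.032] p [0.582  0.0411 0.0726] open 0.0312 q1,q6 [0.35 0.51]
opening: 0.0315
jaw 46.15 t 5.6 F [-2.7  9.1  4.8] M [ 2.284  0.812 -0.09 ] p [0.5821 0.0412 0.0726] open 0.0315 q1,q6 [0.35 0.46]
opening: 0.0307
jaw 43.39 t 5.85 F [-0.1  6.8  2.8] M [1.542 0.289 0.192] p [0.5827 0.0407 0.0727] open 0.0307 q1,q6 [0.35 0.41]
```

```bash
python3 -m pendant '{"delta_pos":[[0,0,0],[0,0,0]],"yaw":[-0.05,0]}' |tail -1; python3 st.py
python3 - <<'E'
from h import *
import cv2
for n,r in(("top",(145,225,275,390)),("scene",(185,265,250,375))):
    b=bot.get_image(n)["image"][r[0]:r[1],r[2]:r[3],::-1]
    cv2.imwrite(f"pics/q_{n}.png",cv2.resize(b,None,fx=6.4,fy=6.4,interpolation=2))
E
```

```text
opening: 0.0312
jaw 40.88 t 6.1 F [-0.   4.5  2.3] M [1.375 0.042 1.621] p [0.583  0.0403 0.0727] open 0.0312 q1,q6 [0.35 0.37]
```

View pics/q_scene.png

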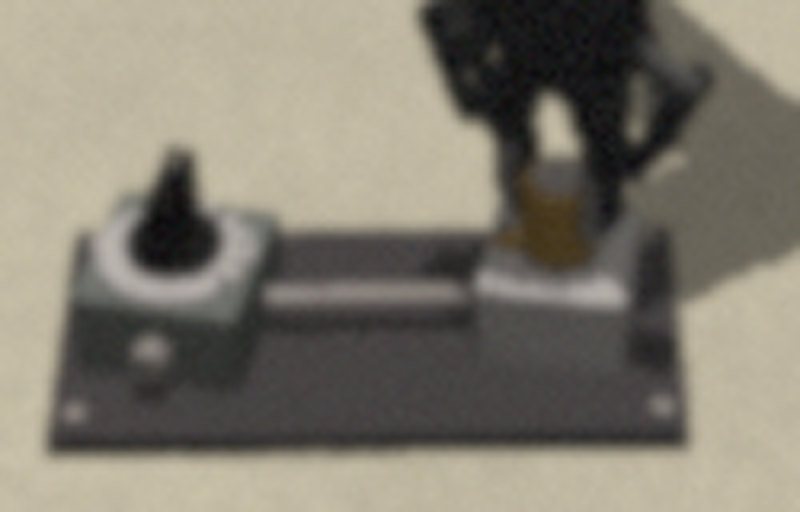

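Moment Mz jumped to 1.6 N m after about 59° of turn, which means a hard stop. The lug, at (508,240), now sits by the post. I'll release, lift and check.

```bash
python3 -m pendant '{"delta_pos":[[0,0,0],[0,0,0],[0,0,0],[0,0,0.02],[0,0,0.03]],"yaw":[0,0,0,0,0]}' 0.6|tail -1
python3 -m pendant '{"delta_pos":[[0,0,0.05],[-0.016,-0.054,0],[-0.017,-0.055,0],[-0.016,-0.054,0],[0,0,0]],"yaw":[0,0.114,0.114,0.114,0]}' 0.6|tail -1; python3 st.py
python3 - <<'E'
from h import *
import cv2
for n,r in(("top",(145,225,275,390)),("scene",(185,265,250,375))):
    b=bot.get_image(n)["image"][r[0]:r[1],r[2]:r[3],::-1]
    cv2.imwrite(f"pics/r_{n}.png",cv2.resize(b,None,fx=6.4,fy=6.4,interpolation=2))
E
```

```text
opening: 0.0512
opening: 0.0512
jaw 59.67 t 7.45 F [ 1.3 -0.1 -0. ] M [ 0.012 -0.039 -0.002] p [ 0.5302 -0.1275  0.1708] open 0.0512 q1,q6 [0.06 0.98]
```

View pics/r_scene.png

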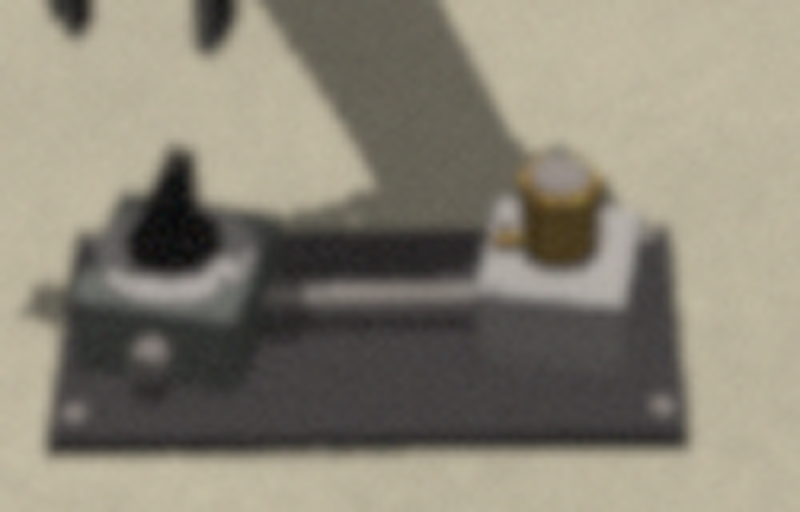

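View pics/r_top.png

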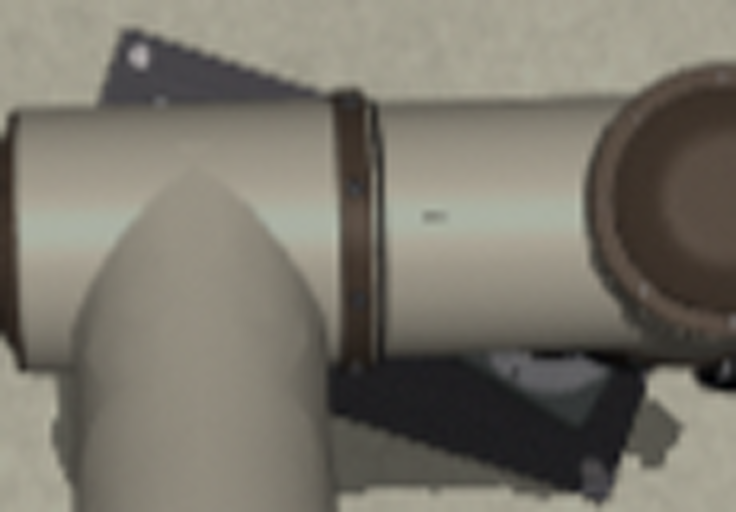

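The coupling's lug at (508,237) stays against the post side after release. The top view is blocked by the arm. The next step is to descend onto the knob.

```bash
python3 -m pendant '{"delta_pos":[[0.002,0.004,-0.025],[0,0,-0.025],[0,0,-0.025],[0,0,-0.0235],[0,0,0]],"yaw":[0,0,0,0,0]}' |tail -1;python3 st.py
python3 -m pendant '{"delta_pos":[[0,0,0],[0,0,0],[0,0,0],[0,0,0],[0,0,0]],"yaw":[0,0,0,0,0]}' 0|tail -1
python3 -m pendant '{"delta_pos":[[0,0,0],[0,0,0]],"yaw":[0,0]}' |tail -1;python3 st.py
```

```text
opening: 0.0514
jaw 60.06 t 8.175 F [ 0.  -1.   0.6] M [ 0.016 -0.029  0.004] p [ 0.533  -0.1192  0.0705] open 0.0514 q1,q6 [0.08 0.97]
opening: 0.013
opening: 0.0129
jaw 60.0 t 9.05 F [-2.5 -5.7  3. ] M [-1.868  0.522  0.048] p [ 0.5337 -0.1218  0.0739] open 0.0129 q1,q6 [0.07 0.97]
```

```bash
python3 -m pendant '{"delta_pos":[[-0.001,-0.002,0],[0,0,0],[0,0,0],[0,0,0]],"yaw":[0,-0.1,-0.12,-0.12]}' |tail -1;python3 st.py
python3 -m pendant '{"delta_pos":[[0,0,0],[0,0,0],[0,0,0],[0,0,0]],"yaw":[-0.12,-0.12,-0.12,-0.12]}' |tail -1;python3 st.py
python3 -m pendant '{"delta_pos":[[0,0,0],[0,0,0],[0,0,0],[0,0,0]],"yaw":[-0.12,-0.12,-0.12,0]}' |tail -1;python3 st.py
```

```text
opening: 0.0131
jaw 40.32 t 9.55 F [-1.3  0.7  4.7] M [0.505 0.336 0.073] p [ 0.5339 -0.1219  0.0738] open 0.0131 q1,q6 [0.07 0.63]
opening: 0.0133
jaw 12.83 t 10.05 F [-0.8  1.1  3.7] M [0.409 0.152 0.101] p [ 0.5342 -0.1219  0.0739] open 0.0133 q1,q6 [0.07 0.15]
opening: 0.0131
jaw 172.51 t 10.55 F [-0.6  2.   6. ] M [0.505 0.089 0.059] p [ 0.5344 -0.1219  0.0738] open 0.0131 q1,q6 [ 0.07 -0.2 ]
```

```bash
python3 -m pendant '{"delta_pos":[[0,0,0],[0,0,0],[0,0,0]],"yaw":[-0.04,-0.037,0]}' |tail -1;python3 st.py
python3 -m pendant '{"delta_pos":[[0,0,0],[0,0,0],[0,0,0],[0,0,0]],"yaw":[0,0,0,0]}' |tail -1;python3 st.py
python3 - <<'E'
from h import *
import cv2
for n,r in(("top",(145,225,275,390)),("scene",(185,265,250,375))):
    b=bot.get_image(n)["image"][r[0]:r[1],r[2]:r[3],::-1]
    cv2.imwrite(f"pics/s_{n}.png",cv2.resize(b,None,fx=6.4,fy=6.4,interpolation=2))
E
```

```text
opening: 0.0131
jaw 168.16 t 10.925 F [-0.   1.4  6.2] M [0.504 0.083 0.121] p [ 0.5344 -0.1219  0.0738] open 0.0131 q1,q6 [ 0.07 -0.28]
opening: 0.0129
jaw 168.17 t 11.425 F [-0.1  1.7  5.3] M [0.538 0.1   0.154] p [ 0.5344 -0.1219  0.0738] open 0.0129 q1,q6 [ 0.07 -0.28]
```

View pics/s_scene.png

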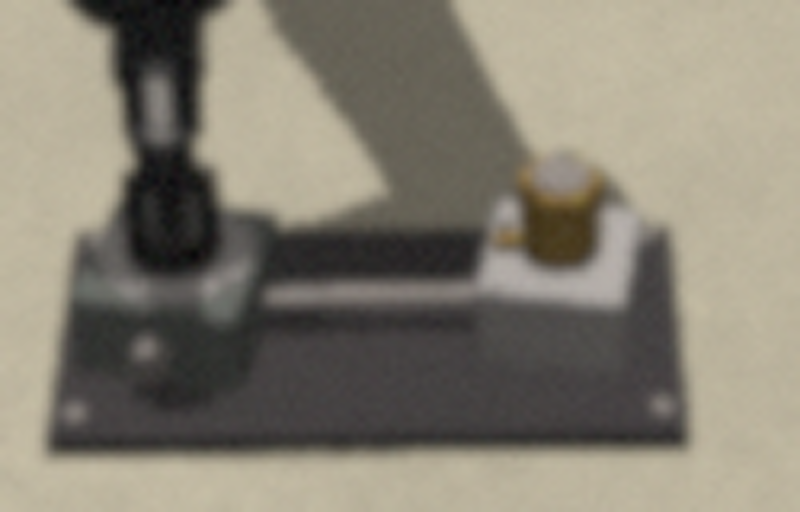

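View pics/s_top.png

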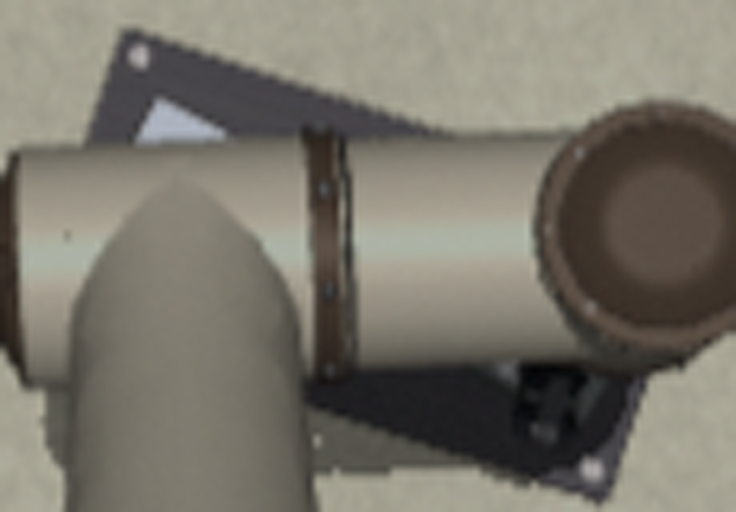

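The gripper still holds the knob, turned 71.8° from rest. The roughly 0.12–0.15 N m reading fits the third stop, and the coupling lug is unchanged at (508,237). I'm handing in.

```bash
python3 st.py; python3 -c "
from workcell import bot
print(bot.close_job())"
```

```text
jaw 168.17 t 11.525 F [-0.6  1.6  6.4] M [0.517 0.064 0.077] p [ 0.5344 -0.1219  0.0739] open 0.0128 q1,q6 [ 0.07 -0.28]
the job is handed in; nothing more can be done
None
```

I turned the coupling home first, then turned the knob to its third stop and handed the job in at 11.5 s with the gripper still holding it.

- **Coupling:** it turned clockwise about 57°, then met a hard stop where the moment jumped from about 0.1 to 1.6 N m. After release, the scene view showed the lug still at the stop-post side. That is the main evidence, because the arm blocked the top view and the post itself was not clearly visible.
- **Knob:** the jaws turned 71.8° clockwise from rest, against a target of 72°. The moment about the vertical read 0.08–0.15 N m, noisy but about what the third stop should give (0.13). I could not read the pointer against the dial because the arm and gripper hid it, so the angle comes from the measured jaw turn and my estimate of rest, good to about 1–2°.
- **Grip position:** the reported position differed from my camera estimate of the knob axis by about 2–3 mm. The side force stayed under about 10 N during both turns.
- **Bottle, jar and dishes:** I planned the path clear of all three and saw no sign of contact, but I took no final picture of them.

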